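# Hold a bore scope centred at the exhaust port of an engine cylinder

## Task

Take the black-handled bore scope out of the tool rack and lower its steel stem straight down into the bore of the finned engine cylinder on the indexing table, without ever touching the cylinder with it, until the viewing window near the tip of the stem is level with the exhaust port. Finish while still holding the scope there, upright, still and in the middle of the bore, for the picture to be taken: do not let it go or rest it on anything. Leave the other tools and the things on the bench as they are.

Things in the scene. Friction and masses are not known exactly. Their poses are not given: they have to be found in the camera images.
- scope: Bore scope, 110-190 g: black round handle 22 mm thick, 70 mm tall, aluminium band near its top, green ring near its foot; below it, on the same axis, a straight bright steel stem 8 mm thick, 90 mm long. It hangs upright in a rack hole, the 26 mm collar at the handle's foot on the top plate. Origin on the axis at the collar's underside; z up: handle z 0 to 70, stem 0 to -90 mm. Yaw does not matter.
- scope_grip (a point): The place to hold the scope: on its axis, 45 mm above the collar's underside, in the middle of the knurled part of the handle.
- scope_window (a point): Centre of the pale ring-shaped viewing window of the scope (12 mm tall), on the stem's axis, 82 mm below the collar's underside and 8 mm above the stem's tip.
- scope_tip (a point): Lower end of the scope's stem, on its axis, 90 mm below the collar's underside.
- rack: Fixed tool rack: aluminium top plate 60 x 215 x 8 mm, upper face 120 mm above the bench, on two end cheeks and a wooden foot 80 mm wide. Three 11 mm holes in a row along its own y axis (y = -65, 0, +65 mm), a tool hanging in each; which tool hangs where varies. The stems hang freely. Origin under the middle of the foot, z up.
- cylinder: Fixed finned aluminium engine cylinder, 66 mm tall: 50 mm square foot, lower barrel 28 mm thick with the exhaust stub, fins 50 mm across above, a dark-lined bore 20 mm in diameter straight down its middle. Foot 64 mm, top 130 mm above the bench. Origin on the bore axis under the foot; z up the bore; x to the exhaust stub, which ends 33 mm from the axis.
- turntable: Fixed blue round indexing table under the cylinder, disc 190 mm across, four bars reaching 110 mm from the middle, upper face 64 mm above the bench; a handwheel sticks out along its x, to 186 mm from the middle. Two strap clamps along its y axis hold the cylinder; they end 98 mm above the bench. Origin at bench height under the cylinder's bore axis, axes as the cylinder's.
- bore_mouth (a point): Centre of the bore's open upper end, on the bore's axis, level with the top of the cylinder.
- port_level (a point): The point on the bore's axis at the height of the middle of the exhaust port, 42 mm below bore_mouth. The port is 12 mm high and opens from the bore into the exhaust stub.
- scriber: Red-handled scriber hanging in the rack, handle 22 mm in diameter and 64 mm tall. Origin on its axis at the underside of its collar, z up. To be left alone.
- deburrer: Yellow-handled deburring tool hanging in the rack, handle 22 mm in diameter and 64 mm tall. Origin on its axis at the underside of its collar, z up. To be left alone.
- brush: Wire brush lying on the bench, 185 mm long and 33 mm high, wooden handle, red ferrule. Origin at bench height where handle and ferrule meet; x points to the bristles. To be left alone.
- oil: Green oil bottle, 54 mm in diameter, 140 mm tall. Origin under its middle. To be left alone.
- block: Steel setup block with holes, 76 x 51 x 25 mm. Origin under its middle. To be left alone.
- piston: Small aluminium piston, 20 mm in diameter and 22 mm tall, standing on the bench. Origin under its middle. To be left alone.
Not all that is in view belongs to the job. There is more than one size of the rack; the one meant has the size given above.

How it is judged (in metres and radians):
On the way:
1. the scope is drawn up out of the rack, its tip above the rack's top plate (height (world z) of scope_tip above 0.125 m and contact force between scope and rack below 0.1 N), for 0.1 s.
At the end, for the whole second after the job is handed in: The fingers hold the scope clear of all else, still, upright within 0.06 rad; its window is within 3 mm of the bore axis and 5 mm of the port's mid height, its collar within 6 mm of the axis; the other tools and bench things are within 20 mm of their places (horizontal distance between scope_window and port_level below 0.003 m and horizontal distance between scope and bore_mouth below 0.006 m and z of scope_window in the frame of port_level between -0.005 and 0.005 m and angle between scope's own z axis and vertical below 0.06 rad and linear speed of scope below 0.02 m/s and contact force between scope and the fingers above 1 N and contact force between scope and cylinder below 0.3 N and distance of each of scriber, deburrer, brush, oil, block, piston from where it was at the start of the episode below 0.02 m); the arm keeps its last pose, push and grip.
It fails at once if the scope touches the cylinder (more than 0.5 N) (contact force between scope and cylinder above 0.5 N).
It fails at once if another tool or a thing on the bench is moved by more than 20 mm (distance of any of scriber, deburrer, brush, oil, block, piston from where it was at the start of the episode above 0.02 m).
It also fails if it takes over 50 s, if anything falls off the work surface, if the arm or the gripper's body presses on something with over 40 N, if the wrist force passes 120 N, or if a joint passes its speed limit or range.

## Robot

A 6-joint arm with a two-finger parallel gripper is mounted at the origin on the work surface. World frame = base frame: x ahead of the robot, y to its left, z up, the work surface at z = 0. Lengths are in m, angles in degrees, forces in N, time in s.
With the tool pointing down it reaches from about 0.325 to 0.85 m from the base axis. Payload 4.4 kg.
Tool frame: the origin (TCP) lies at the very end of the fingers, on their centre line; the grasp point (between the pads) lies 19 mm behind it (env.grip_depth is the z of the grasp point in the tool frame, in m); z points along the fingers, y is the line along which they close (so a half turn about z gives the same grasp; the last joint's range is limited). The gripper opens to 94 mm and grips with 3 to 60 N. Pads are 16 mm wide; open, the fingers measure 119 mm over their backs; the gripper's body (75 mm by 177 mm) begins 78 mm behind the grasp point.
Start: joints at [-81.847, 11.837, 88.321, -0, 79.842, -8.623], TCP at [0.166, -0.551, 0.205] pointing down, gripper open.
Joint ranges: [-156.59, 156.59], [-49.26, 127.26], [12.9, 141.05], [-63.56, 243.56], [4.71, 150.69], [-161.64, 161.64]. Speed limits (degrees/s): [159.86, 159.86, 180, 180, 180, 180].

## Interface

Orientations are given as [roll, pitch, yaw] about the fixed x, y, z axes, in that order (R = Rz(yaw) Ry(pitch) Rx(roll)).
In Python, from plant import sense, optics, ticket, env gives the robot as it stands.
- The arm moves only by the shell command python3 -m crank 'ROWS' [OPENING] [FORCE]. ROWS is JSON, a list of rows, each a list of 4 numbers: the shift along the tool's x, y, z in mm, then the turn about the tool's z in rad. In form: [[dx, dy, dz, twist], ...]. A call has 1 to 12 rows; each row is the pose to reach, as a shift and turn from the pose commanded when the call began, along the tool's axes at that moment; what a row does not reach only later rows make up. A row lasts 1/12 s, in which the tool goes at most 41.7 mm and 7.16 degrees, less where a joint would pass 70% of its speed; a pose out of reach is approached as far as the arm can. A call with a gripper value outside its range is refused whole. OPENING is the closure, from -1 (fully open) to 1 (shut), set as the call begins (- or left out, the last holds). The fingers move at their own pace and stop on an object; FORCE is the grip in N (left out, the last holds). Time passes only in rows, so rows that repeat a pose let the fingers close. It gives the time, the measured TCP pose, the force, the opening and the grip force at its end, in the units of the state.
- sense(): the state, without advancing time (a new reading comes with each control period).
- optics.grab_frame(name): name is "side" or "top"; returns (picture, depth): 400x640x3 uint8, blue, green, red; 400x640 float32, m along the optical axis (not along the pixel's ray), 0 where there is no reading.
- optics.camera_params(name): a dict with "camera_matrix" (3x3 intrinsics, pixels), "cam_to_world" (4x4, takes a point from camera to world coordinates). Camera axes: x right, y down, z forward; pixel columns grow to the right and rows downward; lengths in m; the calibration is good to about 2 mm. A picture is of the moment at which its call begins. camera_params takes no time and is no camera call.
- ticket.job_done(): hands the job in; it is judged then, once.
The state is a dict: "time": time; "joint_positions": joint angles; "dq": joint speeds; "effort": joint torques, N m; "tool_pos": TCP position; "orientation": TCP orientation; "wrist_force": force on the tool from outside, world axes, zero at the start; "ft_torque": the same for the moment, N m; "gripper_width": finger opening in m; "gripper_force": force on a finger pad.
Only numpy, scipy, OpenCV 4.12 (cv2) and the standard library are available. Lean on these libraries where they do the work, as an engineer would, in place of code of your own. Each camera call takes 0.05 s, during which the arm holds its last target. There are 200 camera calls.

## Working session

There is one attempt and no reset: what is moved stays moved. The work goes in short steps, Python scripts to look and compute and a shell command to move; the robot and the scene stay as the last step left them, time stands still between calls to the robot, and variables do not carry over. Pictures are saved under pics/ and viewed, at most 10 in all, crops included, and the job is handed in when it is done.

```bash
ls; mkdir -p pics; python3 - <<'E'
from plant import sense, optics, env
import cv2,numpy as np
for n in("side","top"):
    im,d=optics.grab_frame(n); cv2.imwrite(f"pics/{n}0.png",im); np.savez(f"pics/{n}0.npz",im=im,d=d)
    p=optics.camera_params(n); print(n,np.round(p["camera_matrix"],1).tolist(),np.round(p["cam_to_world"],3).tolist(),(d>0).mean())
print(sense(),env.grip_depth)
E
```

```text
pics
side [[437.8, 0.0, 323.5], [0.0, 437.8, 185.9], [0.0, 0.0, 1.0]] [[-0.846, -0.266, 0.462, -0.092], [-0.533, 0.435, -0.726, 0.955], [-0.008, -0.86, -0.51, 0.853], [0.0, 0.0, 0.0, 1.0]] 0.99596484375
top [[451.9, 0.0, 322.8], [0.0, 451.9, 196.4], [0.0, 0.0, 1.0]] [[0.005, -0.982, 0.187, 0.281], [-1.0, -0.003, 0.011, -0.096], [-0.01, -0.187, -0.982, 1.521], [0.0, 0.0, 0.0, 1.0]] 0.995953125
{'time': 0.1, 'joint_positions': array([-8.18456607e+01,  1.18791448e+01,  8.83971429e+01, -1.82088884e-04,
        7.98421702e+01, -8.62205844e+00]), 'dq': array([-0.02682071, -0.05728721, -0.26125525,  0.07352245, -0.16342421,
        0.047656  ]), 'effort': array([-5.60780591e-04, -3.71866357e+01, -2.82293987e+01,  7.01068388e-02,
        3.12108372e-02, -5.35420293e-05]), 'tool_pos': array([ 0.16585757, -0.54978634,  0.20440476]), 'orientation': array([-1.79882854e+02, -1.75815673e-02,  1.67764121e+01]), 'wrist_force': array([ 0.83923366, -1.21880997,  0.71008612]), 'ft_torque': array([ 0.03948496,  0.04260084, -0.00779859]), 'gripper_force': 0.0, 'gripper_width': 0.09430342788682652} -0.0188
```

View pics/side0.png

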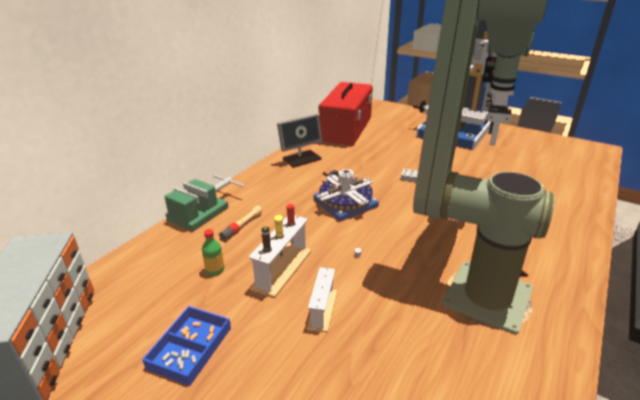

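View pics/top0.png

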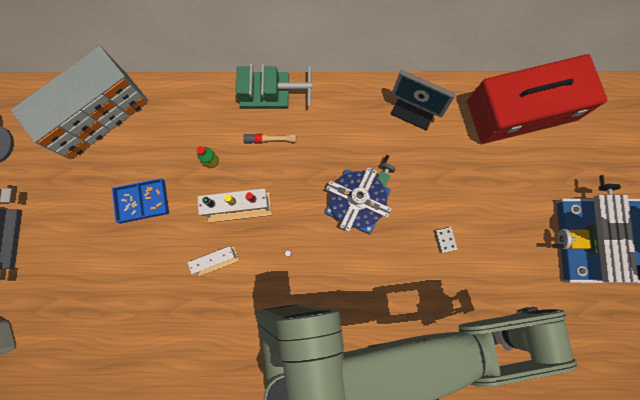

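The side view shows the three-tool rack at about (280,255), with black (266,237), yellow (279,225) and red (291,214), and the cylinder at (346,183). In the top view the tools are at (208,202), (229,199) and (250,197), and the cylinder is at (359,195). There are two racks. The one at top (233,203) carries tools and is large; the one at (213,261) is smaller and empty. I'll confirm in a crop and measure.

```bash
cat > h.py <<'E'
import numpy as np,cv2
from plant import optics
def P(n):
    p=optics.camera_params(n); return np.array(p["camera_matrix"]),np.array(p["cam_to_world"])
def ray(n,u,v):
    K,T=P(n); d=T[:3,:3]@np.linalg.inv(K)@[u,v,1.]; return T[:3,3],d
def onz(n,u,v,z):
    o,d=ray(n,u,v); return o+d*(z-o[2])/d[2]
def two(a,b):  # a,b=(u,v) side, top
    (o1,d1),(o2,d2)=ray("side",*a),ray("top",*b)
    s=np.linalg.lstsq(np.c_[d1,-d2],o2-o1,rcond=None)[0]; p,q=o1+s[0]*d1,o2+s[1]*d2
    return (p+q)/2,np.linalg.norm(p-q)
def cloud(n,d):
    K,T=P(n); v,u=np.mgrid[:d.shape[0],:d.shape[1]]
    c=np.stack([(u-K[0,2])/K[0,0]*d,(v-K[1,2])/K[1,1]*d,d],-1); return c@T[:3,:3].T+T[:3,3]
def proj(n,X):
    K,T=P(n); c=T[:3,:3].T@(np.asarray(X)-T[:3,3]); q=K@c; return q[:2]/q[2]
E
python3 - <<'E'
from h import *
S=np.load("pics/side0.npz");T=np.load("pics/top0.npz")
a=cv2.resize(S["im"][160:320,220:390],None,fx=3.5,fy=3.5,interpolation=cv2.INTER_CUBIC)
b=cv2.resize(T["im"][150:250,190:400],None,fx=3.5,fy=3.5,interpolation=cv2.INTER_CUBIC)
cv2.imwrite("pics/cs.png",a);cv2.imwrite("pics/ct.png",b)
for n,D,box in(("top",T,(185,275,180,225)),("side",S,(235,315,195,300))):
    X=cloud(n,D["d"]); hsv=cv2.cvtColor(D["im"],cv2.COLOR_BGR2HSV)
    u0,u1,v0,v1=box; R=X[v0:v1,u0:u1]; z=R[...,2]
    m=(z>.113)&(z<.127); print(n,"plate n",m.sum(),np.median(z[m]))
    print(cv2.minAreaRect((R[m][:,:2]*1000).astype(np.float32)))
    m=(z>.15)&(z<.21); k,l,s,c=cv2.connectedComponentsWithStats(m.astype(np.uint8))
    for i in range(1,k):
        if s[i,4]>8:
            q=R[l==i]; print(i,s[i,4],np.round(c[i]+[u0,v0],1),"mean",np.round(q.mean(0),4),"min",np.round(q.min(0),4),"max",np.round(q.max(0),4),D["im"][v0:v1,u0:u1][l==i].mean(0).round())
for n,D,box in(("top",T,(320,400,155,240)),("side",S,(310,385,160,220))):
    X=cloud(n,D["d"]);u0,u1,v0,v1=box; R=X[v0:v1,u0:u1]; z=R[...,2]
    for zz in((.125,.137),(.056,.072)):
        m=(z>zz[0])&(z<zz[1]); print(n,zz,m.sum(),np.median(z[m]),cv2.minAreaRect((R[m][:,:2]*1000).astype(np.float32)),R[m].mean(0).round(4))
E
```

```text
top plate n 1052 0.119777721810993
((531.192138671875, 208.79092407226562), (61.978599548339844, 215.644287109375), 7.118556022644043)
1 57 [249.1 195.8] mean [0.5376 0.1426 0.1788] min [0.5275 0.1334 0.1546] max [0.5495 0.1557 0.189 ] [ 49.  54. 183.]
2 57 [228.  198.4] mean [0.5293 0.2064 0.1785] min [0.5207 0.1968 0.1515] max [0.5395 0.2181 0.1914] [ 47. 182. 205.]
3 69 [206.6 200.8] mean [0.5211 0.2701 0.1813] min [0.5126 0.2613 0.1522] max [0.5322 0.282  0.1964] [63. 73. 64.]
side plate n 896 0.12119464702432475
((530.06103515625, 206.91238403320312), (62.30299377441406, 218.4571075439453), 6.441747665405273)
1 103 [290.2 210. ] mean [0.5345 0.1463 0.1716] min [0.526  0.131  0.1507] max [0.5476 0.1539 0.1873] [ 51.  71. 175.]
2 112 [278.4 222. ] mean [0.5265 0.2108 0.1724] min [0.5188 0.1933 0.1504] max [0.5396 0.22   0.1876] [ 81. 172. 202.]
3 144 [265.5 234.6] mean [0.5185 0.2755 0.1752] min [0.5101 0.2617 0.15  ] max [0.5318 0.2842 0.1935] [ 59.  79. 101.]
top (0.125, 0.137) 113 0.1291729082153279 ((552.6283569335938, -196.72125244140625), (45.2293815612793, 43.8655891418457), 15.205063819885254) [ 0.5508 -0.1952  0.1297]
top (0.056, 0.072) 1664 0.06107206760132999 ((556.4371337890625, -213.56005859375), (186.74313354492188, 228.8791046142578), 13.096275329589844) [ 0.5509 -0.1951  0.0617]
side (0.125, 0.137) 70 0.12896645833565118 ((549.3468017578125, -193.2312469482422), (45.002803802490234, 45.065635681152344), 33.873050689697266) [ 0.5483 -0.1919  0.1293]
side (0.056, 0.072) 957 0.06194590505731734 ((555.346923828125, -213.25991821289062), (189.35325622558594, 228.41612243652344), 14.835956573486328) [ 0.5414 -0.1794  0.062 ]
```

View pics/cs.png

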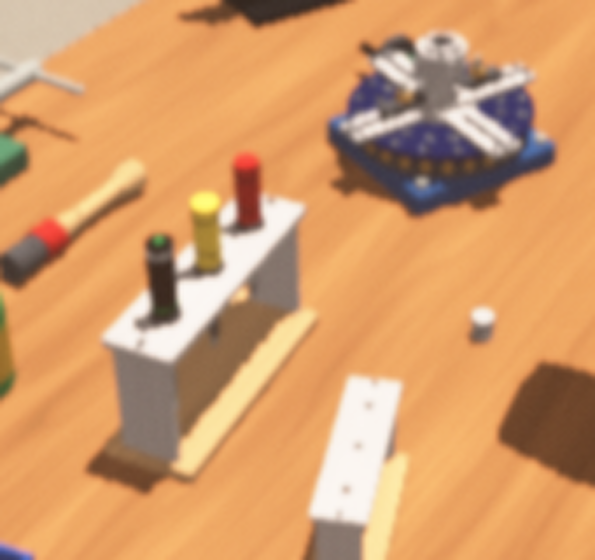

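View pics/ct.png

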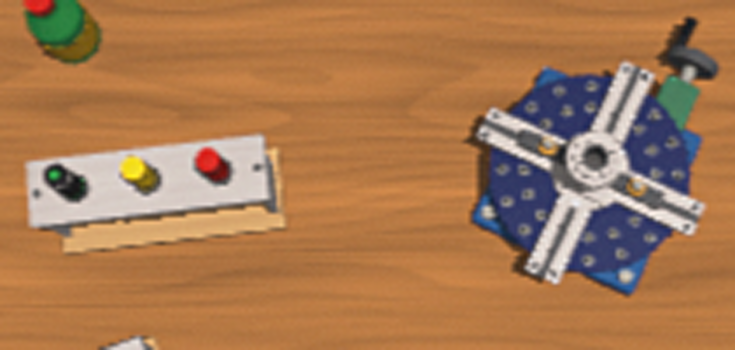

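The black-handled scope sits in the hole at the rack's +y end, crop (163,280) side and (65,180) top. That rack's plate measures 62 x 215 mm at z 0.120, so it is the one meant; the other rack is smaller and empty. The scope axis is at about (0.5226, 0.272) and the bore at about (0.551, -0.195). For the grasp I'll close the fingers across the plate, at yaw 97°.

```bash
python3 -m crank '[[388,-301,-75,-1.4],[388,-301,-75,-1.4],[388,-301,-75,-1.4],[388,-301,-75,-1.4],[388,-301,-75,-1.4],[388,-301,-75,-1.4],[388,-301,-75,-1.4],[388,-301,-75,-1.4],[388,-301,-75,-1.4],[388,-301,-75,-1.4],[388,-301,-75,-1.4],[388,-301,-75,-1.4]]' -1; cat >> h.py <<'E'
def delta(x,y,z,yaw=None):  # mm/rad in tool axes from the current measured pose
    from plant import sense
    from scipy.spatial.transform import Rotation as R
    s=sense(); r=R.from_euler("xyz",s["orientation"],degrees=True).as_matrix()
    d=r.T@(np.array([x,y,z])-s["tool_pos"])*1000
    print("d",d.round(1),"twist",None if yaw is None else np.radians(s["orientation"][2]-yaw).round(4))
E
python3 -c "
from h import *
delta(.5226,.272,.235,97)"
```

```text
time: 1.1
tool_pos: [0.4512, -0.148, 0.2806]
orientation: [-180.0, -0.0, 97.3]
wrist_force: [0.1, -0.4, 0.3]
gripper_width: 0.0939
gripper_force: 0.0
d [407.6 124.1  45.6] twist 0.0049
```

```bash
python3 -m crank '[[408,124,30,0.005],[408,124,30,0.005],[408,124,30,0.005],[408,124,30,0.005],[408,124,30,0.005],[408,124,30,0.005],[408,124,30,0.005],[408,124,30,0.005],[408,124,30,0.005],[408,124,30,0.005],[408,124,30,0.005],[408,124,30,0.005]]'; python3 - <<'E'
from h import *
from plant import sense
s=sense();print(s["tool_pos"])
out=[]
for n in("side","top"):
    im,d=optics.grab_frame(n);np.savez(f"pics/{n}1.npz",im=im,d=d)
    print(n,proj(n,s["tool_pos"]),proj(n,[.5226,.272,.19]))
    u,v=proj(n,[.5226,.272,.2]).astype(int); out.append(cv2.resize(im[v-50:v+50,u-50:u+50],(400,400),interpolation=cv2.INTER_CUBIC)); print(u-50,v-50)
cv2.imwrite("pics/c1.png",np.hstack(out))
E
```

```text
time: 2.1
tool_pos: [0.5232, 0.2722, 0.249]
orientation: [-179.9, 0.0, 97.0]
wrist_force: [-0.4, -1.1, -0.0]
gripper_width: 0.0937
gripper_force: 0.0
[0.52317053 0.27224015 0.2489713 ]
side [262.61416945 209.45002259] [264.66911401 228.70925251]
214 175
top [199.69749046 195.94823355] [205.22609374 199.82443832]
154 149
```

View pics/c1.png

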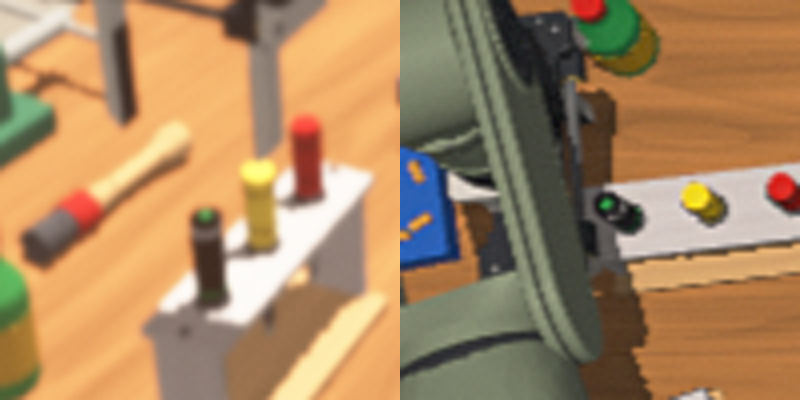

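The side crop shows the fingertips straddling the black scope, with their midpoint at full-image (262,209) against a predicted (262.6,209.4). The scope's top is at (265.5,229) against a predicted (264.7,228.7). Descending.

```bash
python3 -m crank '[[0,0,35,0],[0,0,70,0],[0,0,95,0],[0,0,103,0],[0,0,103,0],[0,0,103,0]]'; python3 -m crank '[[0,0,0,0],[0,0,0,0],[0,0,0,0],[0,0,0,0],[0,0,0,0],[0,0,0,0],[0,0,0,0],[0,0,0,0],[0,0,0,0],[0,0,0,0],[0,0,0,0],[0,0,0,0]]' 1 20
```

```text
time: 2.7
tool_pos: [0.5248, 0.2685, 0.1485]
orientation: [179.9, 0.0, 96.6]
wrist_force: [0.4, -0.2, 0.6]
gripper_width: 0.0939
gripper_force: 0.0
time: 3.7
tool_pos: [0.5238, 0.2697, 0.1474]
orientation: [-180.0, 0.0, 96.7]
wrist_force: [-0.9, -0.0, -0.5]
gripper_width: 0.0216
gripper_force: 20.0
```

```bash
python3 -m crank '[[0,0,-8,0],[0,0,-20,0],[0,0,-40,0],[0,0,-60,0],[0,0,-80,0],[0,0,-100,0],[0,0,-125,0],[0,0,-150,0],[0,0,-175,0],[0,0,-185,0],[0,0,-185,0],[0,0,-185,0]]'; python3 - <<'E'
from h import *
from plant import sense
s=sense();print(s["tool_pos"],s["wrist_force"],s["gripper_width"]); delta(.5520,-.195,.33,96.7)
E
```

```text
time: 4.7
tool_pos: [0.5241, 0.2697, 0.3328]
orientation: [179.9, -0.0, 96.7]
wrist_force: [-0.3, 1.2, -1.8]
gripper_width: 0.0216
gripper_force: 20.0
[0.52405292 0.2697224  0.33275066] [-0.34028467  1.18399618 -1.82073834] 0.021585880278706455
d [-464.8  -26.5    2.6] twist 0.0001
```

```bash
python3 -m crank '[[-15,-1,0,0],[-40,-2,0,0],[-75,-4,0,0],[-115,-7,0,0],[-155,-9,0,0],[-195,-11,0,0],[-235,-13,0,0],[-275,-16,0,0],[-315,-18,0,0],[-355,-20,0,0],[-390,-22,0,0],[-420,-24,0,0]]'; python3 -m crank '[[-20,-1,0,0],[-34,-2,0,0],[-42,-2.5,0,0],[-45,-2.5,0,0],[-45,-2.5,0,0],[-45,-2.5,0,0],[-45,-2.5,0,0]]'; python3 - <<'E'
from h import *
from plant import sense
s=sense();print(s["tool_pos"])
out=[]
p=s["tool_pos"]-[0,0,.09]
for n in("side","top"):
    im,d=optics.grab_frame(n);np.savez(f"pics/{n}2.npz",im=im,d=d)
    print(n,"tip",proj(n,s["tool_pos"]-[0,0,.116]),"mouth",proj(n,[.552,-.195,.13]))
    u,v=proj(n,p).astype(int); out.append(cv2.resize(im[v-50:v+50,u-50:u+50],(400,400),interpolation=cv2.INTER_CUBIC)); print(u-50,v-50)
cv2.imwrite("pics/c2.png",np.hstack(out))
E
```

```text
time: 5.7
tool_pos: [0.5477, -0.1524, 0.3294]
orientation: [-179.7, -0.1, 96.6]
wrist_force: [1.0, 0.8, -2.1]
gripper_width: 0.0216
gripper_force: 20.0
time: 6.28
tool_pos: [0.5521, -0.1939, 0.3325]
orientation: [180.0, -0.0, 96.8]
wrist_force: [-0.3, -0.2, -0.5]
gripper_width: 0.0215
gripper_force: 20.0
[ 0.55207174 -0.19385787  0.33254115]
side tip [345.43447327 148.59792164] mouth [345.17224072 171.29300374]
295 91
top tip [361.12975695 188.92250897] mouth [359.47595409 194.555304  ]
311 137
```

View pics/c2.png

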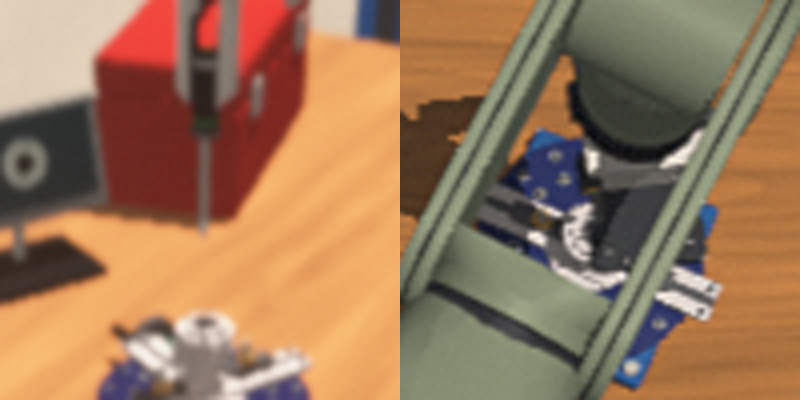

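The side crop shows the stem hanging straight, with its tip at full-image (345.7,149.2) and the bore mouth at (346.5,172.2). The arm blocks the top view. I'll lower the tip to about 25 mm above the mouth and measure stem against bore by image difference and depth.

```bash
python3 -m crank '[[0,0,20,0],[0,0,40,0],[0,0,55,0],[0,0,60,0],[0,0,60,0],[0,0,60,0],[0,0,60,0]]'; cat > m.py <<'E'
from h import *
from plant import sense
S0=np.load("pics/side0.npz");T0=np.load("pics/top0.npz")
def bore():
    for n,D in(("side",S0),("top",T0)):
        X=cloud(n,D["d"]); u,v=proj(n,[.552,-.195,.13]).astype(int)
        W=12; g=D["im"][v-W:v+W+1,u-W:u+W+1].max(2).astype(float)
        # dark disc inside the bright ring
        G=cv2.resize(g,None,fx=8,fy=8,interpolation=cv2.INTER_CUBIC); m=(G<110).astype(np.uint8)
        k,l,s,c=cv2.connectedComponentsWithStats(m)
        for i in range(1,k):
            x,y=(c[i]+.5)/8-.5+[u-W,v-W]
            if s[i,4]>300 and abs(x-u)<5 and abs(y-v)<5: print(n,"bore px",x.round(2),y.round(2),"area mm2?",s[i,4]/64,"bbox",s[i,2:4]/8,"at .13:",onz(n,x,y,.13).round(4))
def stem(N=6):
    s=sense(); p=s["tool_pos"]; fs=[optics.grab_frame("side") for _ in range(N)]
    im=np.mean([f[0] for f in fs],0); d=np.mean([f[1] for f in fs],0)
    np.savez("pics/stem.npz",im=im,d=d)
    # width-weighted column centroid at rows along the stem/handle from the difference with the empty scene
    K,T=P("side"); D0=S0["d"]; w=np.clip((D0-d)/.2,0,1); res=[]
    for h in np.arange(-.116,-.024,.006):
        u,v=proj("side",p+[0,0,h]); r=int(round(v)); c0=int(u)-7; ww=w[r,c0:c0+15]; 
        if ww.sum()>.5: res.append((h,r,((np.arange(c0,c0+15)*ww).sum()/ww.sum()).round(2),ww.sum().round(2),proj("side",p+[0,0,h])[0].round(2),d[r,c0:c0+15][ww>.5].min().round(4) if (ww>.5).any() else 0, (T[:3,:3].T@(p+[0,0,h]-T[:3,3]))[2].round(4)))
    print(p.round(4)); [print(*r) for r in res]
    return p,res
E
python3 -c "
from m import *
bore();stem()"
```

```text
time: 6.97
tool_pos: [0.5528, -0.1954, 0.2741]
orientation: [179.9, 0.1, 96.7]
wrist_force: [-0.2, 0.7, -1.5]
gripper_width: 0.0217
gripper_force: 20.0
top bore px 359.75 194.44 area mm2? 35.21875 bbox [6.875 6.75 ] at .13: [ 0.5524 -0.1959  0.13  ]
[ 0.5528 -0.1954  0.2741]
-0.116 164 344.91 3.15 345.18 1.2348 1.4869
-0.11 162 345.02 3.2 345.21 1.4759 1.4839
-0.104 161 344.99 3.1 345.24 1.4764 1.4808
-0.09799999999999999 159 344.92 3.25 345.27 1.4738 1.4778
-0.09199999999999998 158 345.06 3.07 345.3 1.4702 1.4747
-0.08599999999999998 156 344.01 4.15 345.33 1.4675 1.4716
-0.07999999999999997 154 345.02 3.09 345.37 1.4645 1.4686
-0.07399999999999997 153 345.14 2.74 345.4 1.4612 1.4655
-0.06799999999999996 151 345.48 2.13 345.43 1.4585 1.4625
-0.06199999999999996 150 346.21 3.25 345.46 1.4556 1.4594
-0.05599999999999995 148 345.61 2.14 345.49 1.4511 1.4563
-0.04999999999999995 146 345.41 2.14 345.52 1.4486 1.4533
-0.04399999999999994 145 345.35 2.11 345.56 1.4454 1.4502
-0.03799999999999994 143 345.45 2.19 345.59 1.4419 1.4472
-0.03199999999999993 141 346.0 7.0 345.62 1.4262 1.4441
-0.025999999999999926 140 345.5 8.1 345.65 1.4264 1.441
```

```bash
python3 - <<'E'
from m import *
u,v=proj("side",[.5524,-.1959,.13]);print(u,v)
r,c=int(v),int(u)
print(list(range(c-9,c+10)));print(S0["im"][r-8:r+9].max(2)[:,c-9:c+10]);X=cloud("side",S0["d"]);print((X[r-8:r+9,c-9:c+10,2]*1000).round().astype(int))
r,c=194,360
print(T0["im"].max(2)[r-9:r+10,c-9:c+10]);X=cloud("top",T0["d"]);print((X[r-9:r+10,c-9:c+10,2]*1000).round().astype(int))
E
```

```text
345.2013086986871 171.15598994586318
[336, 337, 338, 339, 340, 341, 342, 343, 344, 345, 346, 347, 348, 349, 350, 351, 352, 353, 354]
[[233 234 235 235 237 237 238 239 238 237 234 233 232 231 230 230 229 229
  229]
 [234 235 236 237 237 239 239 238 237 235 233 232 231 231 230 229 230 230
  232]
 [235 236 237 238 239 239 239 237 236 234 232 232 231 230 229 230 232 233
  234]
 [237 237 239 239 240 239 237 236 234 233 232 230 230 230 231 232 234 236
  237]
 [238 238 240 239 239 238 237 235 234 233 231 230 231 232 234 236 237 238
  238]
 [235 239 239 239 238 237 237 236 233 230 228 228 232 236 238 239 239 239
  238]
 [224 233 237 238 237 235 236 232 224 212 210 217 228 237 241 242 240 239
  238]
 [183 211 229 236 238 235 230 214 183 164 164 177 201 228 240 243 243 240
  238]
 [124 163 209 236 242 236 226 191 143 118 115 132 163 207 236 243 244 241
  237]
 [ 84 115 182 233 242 237 226 199 157 130 134 153 175 205 228 237 242 240
  236]
 [ 73  89 152 222 237 230 219 206 184 167 183 199 204 206 211 226 236 236
  233]
 [ 89  85 125 190 226 222 206 199 192 179 193 211 213 201 198 213 226 228
  
[... 4168 characters left out ...]
  77  73  81  77 110 133 133 127 123 120  65
   59]
 [109 124 122 132 131 131  69  72  66  65  80 109 130 132 123 127 128  68
   59]
 [ 98 124 124 127 142 128 131  65  59  62  73 129 127 129 126 128  71  66
   57]
 [ 70 123 123 123 134 137 130 132 131 132 130 124 139 127 125 123  59  60
   58]
 [ 72 119 122 127 122 129 131 129 127 129 126 135 130 122 129 124  76  61
   67]
 [ 75  99 120 122 124 126 132 132 132 132 135 129 127 124 130  78  81  78
   75]
 [ 67  71 104 115 125 130 125 124 125 125 126 124 129 122  80  77  82  78
   74]
 [ 69  70  62 110 113 124 129 122 126 123 123 123 121  76  77  75  77  79
   81]
 [ 69  70  71  69  73 108 113 109 116 117 115 110  64  77  73  76  88  84
   78]]
```

Bore from the top view: (359.7,194.5), giving (0.5524,-0.1958). In the side view its dark oval is centred at u≈345.6, while the stem sits at u≈345.05 and about 1 mm nearer the camera than the TCP axis. Both views agree on a correction of about (-0.7,-2.0) mm. I'll apply it, lower to about 10 mm above the mouth, and look again.

```bash
python3 -m crank '[[-1,-0.5,6,0],[-1.9,-0.9,12,0],[-1.9,-0.9,17,0],[-1.9,-0.9,17,0],[-1.9,-0.9,17,0],[-1.9,-0.9,17,0]]'; python3 - <<'E'
from m import *
p,_=stem(8)
D=np.load("pics/stem.npz"); im=D["im"]
df=np.abs(im-S0["im"].astype(float)).sum(2)
for h in np.arange(-.113,-.04,.006):
    u,v=proj("side",p+[0,0,h]); r=int(round(v)); c=int(round(u)); w=df[r,c-5:c+6]; w=np.clip(w-25,0,None)
    print(r,u.round(2),((np.arange(c-5,c+6)*w).sum()/w.sum()).round(2),df[r,c-5:c+6].astype(int))
print(proj("side",[.5524,-.1958,.13]))
cv2.imwrite("pics/c3.png",cv2.resize(im[130:190,310:380].astype(np.uint8),None,fx=10,fy=10,interpolation=cv2.INTER_CUBIC)[:600,:700])
E
```

```text
time: 7.77
tool_pos: [0.5512, -0.1972, 0.2553]
orientation: [-180.0, -0.0, 96.7]
wrist_force: [-0.6, 0.1, -1.5]
gripper_width: 0.0215
gripper_force: 20.0
[ 0.5512 -0.1972  0.2553]
-0.116 169 342.42 1.34 345.73 1.5625 1.4971
-0.11 167 345.28 2.19 345.76 1.4908 1.4941
-0.104 166 345.99 3.06 345.79 1.4878 1.491
-0.09799999999999999 164 345.36 2.17 345.82 1.4833 1.4879
-0.09199999999999998 162 344.65 3.24 345.86 1.4799 1.4849
-0.08599999999999998 161 345.42 2.13 345.89 1.4788 1.4818
-0.07999999999999997 159 343.74 3.23 345.92 1.4734 1.4788
-0.07399999999999997 158 345.62 2.07 345.95 1.472 1.4757
-0.06799999999999996 156 345.52 2.44 345.99 1.4685 1.4726
-0.06199999999999996 155 346.08 3.2 346.02 1.4662 1.4696
-0.05599999999999995 153 344.79 4.05 346.05 1.2803 1.4665
-0.04999999999999995 151 346.0 3.11 346.08 1.4602 1.4635
-0.04399999999999994 150 345.96 3.17 346.12 1.4562 1.4604
-0.03799999999999994 148 346.06 3.13 346.15 1.4535 1.4574
-0.03199999999999993 146 345.93 5.2 346.18 1.4382 1.4543
-0.025999999999999926 145 346.02 7.15 346.22 1.4374 1.4512
168 345.74 345.53 [18 17 12 16 64 69 21 16 18 16 16]
166 345.78 345.61 [17 18 14 16 75 86 30 10 17 16 17]
165 345.81 345.72 [17 15 14 17 82 98 40  8 12 19 14]
163 345.84 345.72 [ 16  16  10  17  89 107  43   8  15  16  16]
162 345.87 345.73 [ 16  13  13  18  92 112  44   7  14  14  14]
160 345.9 345.79 [ 18  18  16  18  91 113  52   7  15  17  18]
159 345.94 345.82 [ 16  15  11  18  94 118  58   8  16  18  17]
157 345.97 345.85 [ 19  17  11  19  92 121  63  10  12  15  19]
155 346.0 345.9 [ 15  15  14  14  83 117  65   9  16  16  17]
154 346.03 345.92 [ 17  19  14  14  80 117  65  12  16  16  16]
152 346.07 345.95 [ 16  18  12  12  80 122  71  12  11  17  14]
151 346.1 345.96 [ 19  17  13  14  83 128  74  14  15  18  17]
149 346.13 346.0 [ 15  17   9  13  83 129  82  15   9  17  13]
[345.18681917 171.16796088]
```

View pics/c3.png

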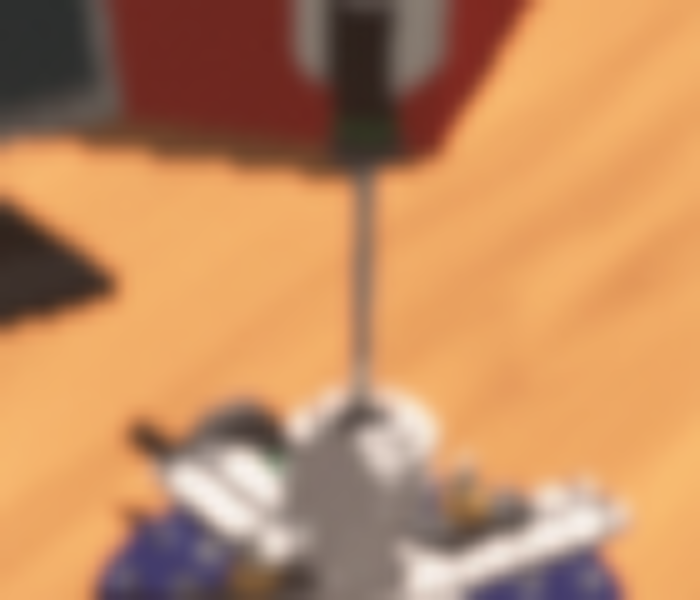

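The side crop shows the stem at u≈345.6 just above the mouth, with the bore and rim centred at u≈345.9, so it is nearly centred sideways. I'll check the depth direction by fitting circles to the fins and the stem in this same camera.

```bash
python3 - <<'E'
from m import *
from scipy.optimize import least_squares
fs=[optics.grab_frame("side") for _ in range(15)]
d=np.median([f[1] for f in fs],0); im=np.mean([f[0] for f in fs],0); p=sense()["tool_pos"]; print(p)
np.savez("pics/med.npz",im=im,d=d)
X=cloud("side",d)
K,T=P("side"); rt=np.array([-.846,-.533]);fw=np.array([.533,-.846])
def rep(name,c): e=c-p[:2]; print(name,c.round(4),"rel TCP right %.1f away %.1f mm"%(e@rt*1e3,e@fw*1e3))
R=X[165:190,335:358].reshape(-1,3)
for a,b in((.076,.088),(.098,.108),(.106,.115),(.112,.122)):
    q=R[(R[:,2]>a)&(R[:,2]<b)&(np.hypot(*(R[:,:2]-p[:2]).T)<.03)]; q=q[(q[:,:2]-p[:2])@fw<0]
    if len(q)<8: print(a,len(q));continue
    f=lambda c:np.hypot(*(q[:,:2]-c[:2]).T)-c[2]
    o=least_squares(f,[*p[:2],.025],loss="soft_l1",f_scale=.001); g=least_squares(lambda c:f([*c,.025]),p[:2],loss="soft_l1",f_scale=.001)
    print(a,len(q),"r",o.x[2].round(4)); rep("free",o.x[:2]); rep("R25",g.x)
# top face: outer contour points
q=R[(R[:,2]>.1255)&(R[:,2]<.14)&(np.hypot(*(R[:,:2]-p[:2]).T)<.035)]
(c,r)=cv2.minEnclosingCircle((q[:,:2]*1000).astype(np.float32)); rep("top enclosing r%.1f"%r,np.array(c)/1000)
# stem: centre columns
q=[]
for h in np.arange(-.108,-.04,.004):
    u,v=proj("side",p+[0,0,h]); q+=list(X[int(round(v)),[345,346]])
q=np.array(q); q=q[np.hypot(*(q[:,:2]-p[:2]).T)<.02]; rep("stem front(+3.6)",np.median(q[:,:2],0)+fw*.0036)
# handle/collar: R 11
q=X[139:146,342:351].reshape(-1,3); q=q[np.hypot(*(q[:,:2]-p[:2]).T)<.02]; g=least_squares(lambda c:np.hypot(*(q[:,:2]-c).T)-.0115,p[:2],loss="soft_l1",f_scale=.001); rep("handle",g.x)
m=im.max(2)[166:178,336:356]; print(m.astype(int))
E
```

```text
[ 0.55126734 -0.19719639  0.25542103]
0.076 30 r 0.0639
free [ 0.5887 -0.2333] rel TCP right -12.4 away 50.5 mm
R25 [ 0.5614 -0.2044] rel TCP right -4.7 away 11.5 mm
0.098 21 r 0.0246
free [ 0.5518 -0.1976] rel TCP right -0.3 away 0.6 mm
R25 [ 0.552 -0.198] rel TCP right -0.2 away 1.0 mm
0.106 36 r 0.0237
free [ 0.551  -0.1969] rel TCP right 0.1 away -0.4 mm
R25 [ 0.5517 -0.1983] rel TCP right 0.2 away 1.2 mm
0.112 38 r 0.0247
free [ 0.5516 -0.1985] rel TCP right 0.4 away 1.3 mm
R25 [ 0.5518 -0.1987] rel TCP right 0.4 away 1.6 mm
top enclosing r24.4 [ 0.5517 -0.1973] rel TCP right -0.3 away 0.3 mm
stem front(+3.6) [ 0.5531 -0.1963] rel TCP right -2.0 away 0.3 mm
handle [ 0.5516 -0.1973] rel TCP right -0.3 away 0.3 mm
[[241 241 242 243 243 243 242 239 228 187 177 212 230 234 235 237 239 240
  241 240]
 [242 242 243 243 243 242 240 238 228 192 183 216 233 237 238 240 241 242
  242 241]
 [239 242 243 243 242 241 241 239 228 190 180 213 234 240 242 242 243 243
  242 241]
 [229 237 241 242 240 239 240 236 216 171 162 199 230 240 244 245 244 243
  242 240]
 [190 218 234 240 238 233 231 217 178 134 128 163 202 233 244 247 246 244
  242 240]
 [131 171 215 237 236 219 201 170 126 100 103 127 168 215 240 246 246 244
  241 238]
 [ 88 121 183 229 230 198 166 134 106 111 137 159 182 212 233 241 245 244
  240 237]
 [ 75  91 144 198 204 171 142 125 119 145 187 206 211 213 219 230 240 240
  237 236]
 [ 91  84 112 149 157 143 132 128 130 155 197 219 219 209 204 220 231 233
  234 236]
 [135 109 115 128 133 132 130 130 131 145 180 213 223 214 202 205 214 226
  232 234]
 [192 156 142 136 131 130 130 130 130 136 161 196 213 207 187 179 192 217
  227 224]
 [232 196 162 141 131 130 130 130 130 133 142 166 186 183 164 156 175 198
  205 193]]
```

In the side camera's frame the bore axis is about 0.7 mm right of the stem and 0.6 mm further away. Apply that and lower halfway.

```bash
python3 -m crank '[[-0.8,-0.4,0,0],[-0.8,-0.4,0,0],[-0.8,-0.4,0,0],[-0.8,-0.4,5,0],[-0.8,-0.4,10,0],[-0.8,-0.4,15,0],[-0.8,-0.4,20,0],[-0.8,-0.4,25,0],[-0.8,-0.4,28,0],[-0.8,-0.4,30,0],[-0.8,-0.4,30,0],[-0.8,-0.4,30,0]]'; cat > k.py <<'E'
from m import *
fs=[optics.grab_frame("side") for _ in range(12)]
im=np.mean([f[0] for f in fs],0); d=np.median([f[1] for f in fs],0); p=sense()["tool_pos"]; print(p,sense()["wrist_force"])
df=np.abs(im-S0["im"].astype(float)).sum(2)
for z in np.arange(p[2]-.028,.133,-.006):
    u,v=proj("side",[p[0],p[1],z]); r=int(round(v)); c=int(round(u)); w=np.clip(df[r,c-5:c+6]-25,0,None)
    print("z%.3f"%z,r,u.round(2),((np.arange(c-5,c+6)*w).sum()/w.sum()).round(2),df[r,c-7:c+8].astype(int),"depth",((d[r,[c-1,c,c+1]]-(P("side")[1][:3,:3].T@([p[0],p[1],z]-P("side")[1][:3,3]))[2])*1000).round(1))
print("collar underside at v",proj("side",p-[0,0,.0274]))
u,v=proj("side",p-[0,0,.0274]).astype(int); print(im[v-8:v+9,u].astype(int).tolist())
cv2.imwrite("pics/k%d.png"%(p[2]*1e4),cv2.resize(im[130:190,310:380].astype(np.uint8),None,fx=10,fy=10,interpolation=cv2.INTER_CUBIC)[:600,:700])
E
python3 k.py; ls pics
```

```text
time: 9.92
tool_pos: [0.551, -0.1981, 0.2254]
orientation: [-180.0, -0.0, 96.7]
wrist_force: [0.1, 0.4, -1.2]
gripper_width: 0.0217
gripper_force: 20.0
[ 0.55097079 -0.19803162  0.22546607] [ 0.21261651  0.26633654 -0.39309672]
z0.197 153 346.24 346.13 [ 16  14   4  45 167 283 324 332 318 285 202  80  10  11  13] depth [-15.3 -14.7 -16.1]
z0.191 155 346.2 346.04 [ 13  16  13   1  30  86 157 196 160  90  36   4  11  15  16] depth [-0.5 -3.5 -4.3]
z0.185 157 346.17 346.01 [ 17  17  18  17  10  16  85 135  88  17   7  15  18  13  14] depth [ 0.1 -5.1 -1.1]
z0.179 158 346.14 345.99 [ 19  17  16  13  11  15  84 135  81  15  12  16  15  17  15] depth [-3.1 -5.3 -1.5]
z0.173 160 346.11 345.97 [ 16  16  18  17  15  14  80 125  74  12  12  16  17  18  15] depth [-2.1 -3.2 -2.1]
z0.167 161 346.07 345.94 [ 14  17  17  15  13  15  82 125  70  12  12  13  15  16  17] depth [-1.5 -3.9 -3.4]
z0.161 163 346.04 345.94 [ 18  13  16  15  11  13  78 116  67  11  11  16  15  15  15] depth [-2.9 -2.6 -1.4]
z0.155 164 346.01 345.94 [ 15  20  16  18  15  13  77 115  65  11  12  15  17  15  16] depth [ -4.5  -4.9 328.4]
z0.149 166 345.98 345.88 [ 16  14  17  17  10  16  85 116  62   9  14  16  17  16  15] depth [ -3.7  -5.7 313.8]
z0.143 168 345.94 345.75 [ 13  16  17  15  12  17 105 130  51   8  16  14  15  15  14] depth [ -2.   -3.9 297.9]
z0.137 169 345.91 345.76 [ 15  11  12  13  15  18  99 122  52   6  17  19  15  18  17] depth [-4.  -3.8 14.5]
collar underside at v [346.2407854  153.18778121]
[[28, 35, 48], [28, 35, 48], [28, 35, 49], [28, 35, 49], [29, 37, 49], [31, 44, 50], [34, 49, 51], [36, 49, 54], [44, 52, 64], [57, 68, 86], [76, 92, 117], [89, 109, 139], [93, 116, 148], [94, 118, 151], [94, 119, 154], [95, 120, 157], [95, 122, 160]]
c1.png
c2.png
c3.png
cs.png
ct.png
k2254.png
med.npz
side0.npz
side0.png
side1.npz
side2.npz
stem.npz
top0.npz
top0.png
top1.npz
top2.npz
```

```bash
python3 - <<'E'
from m import *
D=np.load("pics/side2.npz"); p=np.array([.5517,-.1935,.33254])
df=np.abs(D["im"].astype(float)-S0["im"]).sum(2)
for z in(-.0274,-.1094,-.1174): print(z,proj("side",p+[0,0,z]))
print([(r,df[r,343:349].astype(int).tolist(),D["im"][r,345].tolist()) for r in list(range(118,128))+list(range(140,153))])
# hanging scope at start: collar edge and top in side0
S=S0["im"]; q=np.array([.5235,.271,.12])
for z in(0,.07): print("hang",proj("side",q+[0,0,z]))
u=int(round(proj("side",q)[0])); print([(r,S[r,u].tolist()) for r in range(222,256)])
E
```

```text
-0.0274 [345.96540299 123.80877389]
-0.1094 [345.5134631  146.86556932]
-0.1174 [345.47076116 149.04411091]
[(118, [48, 63, 64, 63, 63, 59], [27, 31, 44]), (119, [40, 63, 66, 67, 63, 58], [28, 34, 44]), (120, [45, 68, 68, 66, 68, 65], [32, 43, 46]), (121, [55, 73, 78, 78, 73, 70], [35, 52, 48]), (122, [58, 71, 77, 78, 76, 71], [37, 52, 50]), (123, [55, 70, 72, 72, 71, 65], [41, 48, 56]), (124, [48, 67, 75, 74, 71, 62], [51, 55, 68]), (125, [33, 55, 80, 84, 70, 43], [60, 65, 83]), (126, [13, 45, 83, 93, 63, 29], [70, 76, 100]), (127, [13, 47, 92, 108, 64, 26], [76, 83, 108]), (140, [20, 55, 101, 114, 72, 29], [79, 87, 112]), (141, [17, 50, 103, 110, 70, 18], [80, 88, 114]), (142, [17, 61, 108, 106, 71, 17], [80, 88, 113]), (143, [18, 55, 105, 104, 51, 15], [81, 89, 114]), (144, [14, 46, 96, 98, 53, 15], [81, 90, 113]), (145, [15, 57, 92, 93, 54, 20], [85, 97, 117]), (146, [18, 57, 112, 109, 57, 20], [99, 114, 131]), (147, [18, 45, 84, 77, 44, 24], [109, 126, 149]), (148, [9, 40, 71, 61, 25, 19], [114, 139, 175]), (149, [6, 23, 53, 43, 13, 19], [114, 153, 205]), (150, [12, 11, 21, 18, 
[... 234 characters left out ...]
40]), (224, [103, 171, 240]), (225, [98, 162, 234]), (226, [85, 139, 206]), (227, [67, 107, 144]), (228, [56, 87, 93]), (229, [50, 72, 75]), (230, [48, 61, 72]), (231, [60, 69, 84]), (232, [79, 88, 103]), (233, [84, 93, 108]), (234, [68, 76, 91]), (235, [44, 53, 70]), (236, [33, 43, 61]), (237, [34, 43, 61]), (238, [34, 43, 61]), (239, [33, 43, 61]), (240, [32, 42, 60]), (241, [31, 40, 59]), (242, [33, 43, 61]), (243, [32, 43, 60]), (244, [31, 41, 59]), (245, [33, 43, 60]), (246, [33, 43, 60]), (247, [34, 50, 61]), (248, [39, 62, 63]), (249, [39, 60, 63]), (250, [44, 57, 68]), (251, [65, 73, 87]), (252, [126, 136, 151]), (253, [198, 208, 224]), (254, [233, 239, 246]), (255, [240, 245, 250])]
```

The height check agrees within about 1.5 mm, with the scope sitting perhaps 1 mm high. Lower the last 29 mm.

```bash
python3 -m crank '[[0,0,4,0],[0,0,9,0],[0,0,14,0],[0,0,19,0],[0,0,24,0],[0,0,27,0],[0,0,29,0],[0,0,29,0],[0,0,29,0],[0,0,29,0],[0,0,29,0],[0,0,29,0]]'; python3 k.py; ls pics/k*
```

```text
time: 11.52
tool_pos: [0.5512, -0.1982, 0.1968]
orientation: [180.0, 0.0, 96.7]
wrist_force: [-0.5, 0.2, -1.4]
gripper_width: 0.0218
gripper_force: 20.0
[ 0.55095638 -0.19802545  0.19642777] [-0.16211529 -0.65919198 -2.09759349]
z0.168 161 346.08 345.98 [ 15  15   2  61 169 264 314 331 314 270 164  52   1  16  18] depth [-15.9 -14.2 -14.3]
z0.162 163 346.05 345.99 [ 18  11  13   2  21  68 148 184 141  70  17   7  13  16  16] depth [-3.  -4.6 -2.3]
z0.156 164 346.02 345.96 [ 15  19  15  15   8  19  95 134  85  20   5  13  17  16  17] depth [-3.4 -5.9  0.7]
z0.150 166 345.98 345.91 [ 15  14  17  17  11  16  84 120  66  11  13  16  17  16  15] depth [ -3.8  -4.1 315.6]
z0.144 167 345.95 345.87 [ 16  15  15  15  14  15  91 125  65   9  13  18  15  15  14] depth [ -4.3  -6.2 308.2]
z0.138 169 345.92 345.81 [ 15   7  13  15   3  24 101 128  60   3  17  19  16  17  18] depth [-4.8 -4.8 13. ]
collar underside at v [346.08408821 160.89284106]
[[28, 35, 49], [28, 35, 49], [29, 36, 50], [28, 35, 50], [28, 36, 50], [29, 39, 50], [32, 46, 51], [34, 50, 53], [38, 50, 57], [46, 55, 69], [62, 74, 96], [78, 98, 129], [89, 113, 149], [93, 118, 153], [94, 117, 152], [96, 118, 151], [103, 122, 151]]
pics/k1964.png
pics/k2254.png
```

```bash
python3 -m crank '[[0,0,1,0],[0,0,1,0],[0,0,1,0],[0,0,1,0],[0,0,1,0],[0,0,1,0]]'; cd pics; python3 -c "
import sys;sys.path.insert(0,'..')
from plant import optics
import cv2
a=optics.grab_frame('side')[0][120:200,295:400];cv2.imwrite('fin.png',cv2.resize(a,None,fx=7,fy=7,interpolation=cv2.INTER_CUBIC))" || (cd ..; python3 -c "
from plant import optics
import cv2
a=optics.grab_frame('side')[0][120:200,295:400];cv2.imwrite('pics/fin.png',cv2.resize(a,None,fx=7,fy=7,interpolation=cv2.INTER_CUBIC))")
```

```text
time: 12.62
tool_pos: [0.551, -0.1981, 0.1955]
orientation: [180.0, 0.0, 96.7]
wrist_force: [0.3, -0.0, -1.3]
gripper_width: 0.0217
gripper_force: 20.0
```

View pics/fin.png

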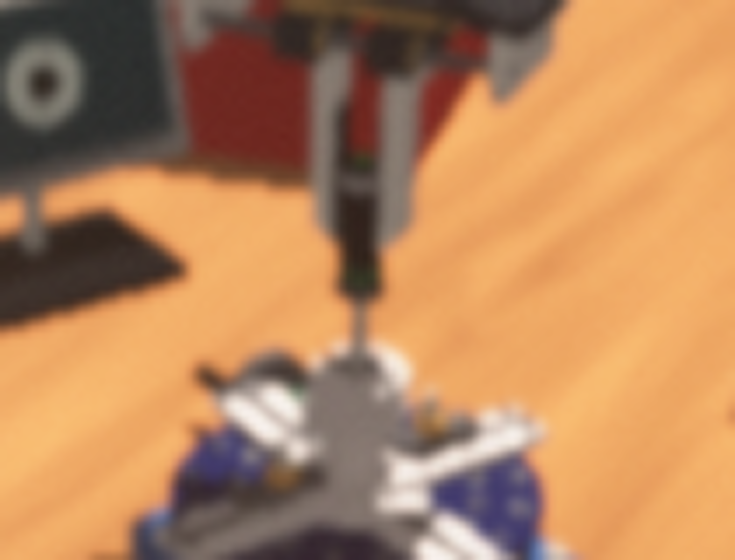

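The scope is held upright, its stem in the bore at crop x≈360 against a rim centre of about 361. The wrist feels only the scope's weight. Handing in.

```bash
python3 -c "
from plant import ticket
print(ticket.job_done())"
```

```text
the job is handed in; nothing more can be done
None
```

I handed the job in at about 13 s with the scope held upright and still in the bore. By my measurements it is within about 1 mm of the axis and 2 mm of port height, with no contact felt; the hand-in returned no verdict.

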